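# Open the push-and-turn safety cap of the plant-feed bottle

### The arm

A 7-joint arm with a two-finger parallel gripper is mounted at the origin on a cart in front of the work surface, level with it; the furniture and walls round the work are solid. World frame = base frame: x ahead of the robot, y to its left, z up, the work surface at z = 0. Lengths are in m, angles in rad, forces in N, time in s.
With the tool pointing down it reaches from about 0.4 to 0.9 m from the base axis. Payload 5.6 kg.
Tool frame: the origin (TCP) lies midway between the tips of the shut fingers; the grasp point (between the pads) lies 19 mm behind it; y points along the fingers, z is the direction in which the jaws open and shut, and the axes are right-handed (so a half turn about y gives the same grasp; the last joint's range is limited). The gripper opens to 92 mm and grips with 3 to 60 N. Pads are 20 mm wide; open, the fingers measure 128 mm over their backs; the gripper's body (75 mm by 189 mm) begins 69 mm behind the grasp point.
Start: joints at [1.304, 0.468, -0.012, 1.603, 0.006, 1.071, -0.056], TCP at [0.144, -0.634, 0.215] pointing down, gripper open.
Joint ranges: [-2.53, 2.53], [-0.31, 2.02], [-1.57, 1.55], [0.28, 2.44], [-1.29, 4.43], [0.15, 1.84], [-2.92, 2.92]. Speed limits (rad/s): [2.57, 2.57, 3.14, 3.14, 3.14, 3.14, 3.14].

### API

Orientations are given as a 3x3 rotation matrix whose columns are the frame's x, y, z axes.
In Python, from station import env, effector, solver, viewer, workorder, search_frame, tip_of gives the robot as it stands. Calls block until the motion is done:
- env.reach(position, orientation): joint-space move of the TCP to a pose.
- env.movel(position, frame=None, rate=0.15): straight line of the TCP; frame=None keeps the orientation; rate is the mean speed in m/s.
- env.goto_joints(angles): joint-space move.
- effector.release() and effector.grasp(squeeze=None): open the fingers fully, or close them until they stop; squeeze is the grip in N (None keeps the last).
- env.pause(seconds).
- solver.inverse_kinematics(position, orientation): joint angles nearest the present ones, or None.
- env.sense(): the state.
- viewer.read_camera(name): name is "scene" or "top"; returns (picture, depth): 384x512x3 uint8, red, green, blue; 384x512 float32, m along the optical axis (not along the pixel's ray), 0 where there is no reading.
- viewer.camera_info(name): a dict with "intrinsics" (3x3 intrinsics, pixels), "dist_coeffs" ([k1, k2, p1, p2, k3] as OpenCV has them; the pictures are not rectified), "eye" and "rotation" of the camera in the world. Camera axes: x right, y up, looking along -z (the intrinsics and any distortion apply to the point x, -y, -z); pixel columns grow to the right and rows downward; lengths in m; the calibration is good to about 2 mm. A picture is of the moment at which its call begins. camera_info takes no time and is no camera call.
A pose or a line that the arm cannot do raises env.PlanningError and nothing moves.
- workorder.finish_job(): hands the job in, once; it reports no verdict.
Trained networks look in the newest picture that a camera, given by its name, has taken for a name from the list of things; names that differ only in an ending like _2 or _b are one class to them, and where a whole thing is asked for, a point or a joint stands for the part that bears it (a point fixed in the world has none). Each returns a list of dicts, best first, with "score" (0 to 1); they miss things now and then, are a little off and sometimes report something else, mostly with a low value. They report only what shows in the picture. A call takes as long as a camera call. They do not tell look-alikes from the thing itself.
- search_frame(camera, name): "at" ([x, y, z] in m, in world coordinates, good to about 4 mm: the middle of the surface that is visible of it).
- tip_of(camera, name): "at" ([x, y, z] in m, in world coordinates, good to about 4 mm: a listed point, or the origin of a listed thing).
The state is a dict: "t": time; "joint_positions": joint angles; "joint_velocities": joint speeds; "tau": joint torques, N m; "ee_pos": TCP position; "tcp_rot": TCP orientation; "wrist_force": force on the tool from outside, world axes, zero at the start; "moment": the same for the moment, N m; "gripper_width": finger opening in m.
Only numpy, scipy, OpenCV 4.12 (cv2) and the standard library are available. Lean on these libraries where they do the work, as an engineer would, in place of code of your own. Each camera call takes 0.05 s, during which the arm holds its last target. There are 200 camera calls.

### The job

The plants need feeding: open the white square bottle that stands in the wooden holder on the counter. Its child-safe cap must be pushed down and, while it is down, twisted counter-clockwise (seen from above) until it comes free; then lift the cap off and finish still holding it level, about 5 cm clear above the bottle's open mouth. Leave the bottle upright in its holder and the things beside it where they are.

Things in the scene. Friction and masses are not known exactly. Their poses are not given: they have to be found in the camera images.
- holder: Wooden bottle holder fixed to the counter: a foot plate 90 x 112 x 5 mm with a square socket on it, inside 75.5 mm, walls 7 mm thick and 38 mm high over the counter. Origin at the centre of its underside, z up. It keeps the bottle from turning.
- bottle: Plain white bottle, loose in the socket (1.75 mm play each side), about 0.4 to 0.85 kg: square body 72 x 72 x 105 mm, then a round shoulder narrowing from 69 mm across to a flat top 48 mm across at z = 125 mm, then the neck (28 mm across, up to z = 148 mm) under the cap. Origin at the centre of its underside (5 mm over the counter), z up through the middle of neck and cap.
- mouth (a point): Centre of the neck's upper rim, 148 mm above the bottle's underside on its axis; axes as the bottle's. The cap's tabs are clear of the neck's lugs from 47 degrees of turn on; a stop ends the turn at 81 degrees, so about 64 is best. Between 47 and 81 degrees the cap lifts straight off.
- cap: Round ribbed grey safety cap, 46 mm across, 32 mm high, 0.11 kg, loose but hooked to the neck by three inner tabs under three lugs. Origin at the centre of its lower edge, z up to its flat top. Hooked on, its lower edge is 14 mm below the neck's rim and 9 mm above the bottle's shoulder, and its x axis lies along the bottle's x axis (play about 3 degrees).
- cap_top (a point): Centre of the cap's flat top, 32 mm above the cap's origin. Grip the cap by its sides from above, at any yaw, on its upper part, so that fingertips do not reach the shoulder when it goes down. Pushed down it turns only counter-clockwise seen from above (positive about z).
- seal_disc (a joint): How far the sprung seal disc inside the cap is pushed up into it, m: 0 with the cap hooked on, 0.009 with the cap fully down (its edge on the shoulder), -0.001 with the cap off. The cap can turn only while pushed down more than 5 mm (0.005). The spring gives about 5 N at 0 and 14 N at 0.009.
- tip_jar: Bystander: small glass jar, 66 mm across, 79 mm high, about 14 cm to the left of the bottle; origin at the centre of its underside.
- coaster_stack: Bystander: stack of round cork coasters, 70 mm across, 19 mm high, about 14 cm to the right of the bottle; origin at the centre of its underside.
- service_bell: Bystander: round desk bell, 84 mm across, 58 mm high, farther back on the counter; origin at the centre of its underside.
There are look-alikes about, which are no part of the job. Several things have the shape of the cap; the one meant has the colours described above. What is shaped like the bottle but blue is not meant.

How it is judged:
By the outcome, as a careful person would: the job done as asked, in the order asked, and still so for the second after the job is handed in, while the arm keeps its last pose, push and grip.
It also fails if it takes over 32 s, if anything falls off the work surface, if the arm or the gripper's body presses on something with over 40 N, if the wrist force passes 120 N, or if a joint passes its speed limit or range.

## Working session

There is one attempt and no reset: what is moved stays moved. The work goes in short steps, each a Python script; the robot and the scene stay as the last script left them, time stands still between calls to the robot, and variables do not carry over. Pictures are saved under pics/ and viewed, about 8 in all and at most 12, crops included, and the job is handed in when it is done.

```bash
mkdir -p pics; ls; python3 - <<'E'
from station import *
import cv2,numpy as np
for c in ("scene","top"):
    p,d=viewer.read_camera(c); cv2.imwrite(f"pics/{c}0.png",p[:,:,::-1]); np.save(f"{c}0.npy",d)
    i=viewer.camera_info(c); print(c,i)
    for n in ("cap_top","cap","bottle","holder","mouth","tip_jar","coaster_stack"):
        for f in (search_frame,tip_of):
            try: print(n,f.__name__,[(np.round(r["at"],3).tolist(),round(r["score"],2)) for r in f(c,n)])
            except Exception as e: print(n,f.__name__,e)
print(env.sense())
E
```

```text
pics
scene {'intrinsics': array([[490.36400138,   0.        , 257.8597736 ],
       [  0.        , 490.36400138, 193.99921445],
       [  0.        ,   0.        ,   1.        ]]), 'dist_coeffs': array([-0.1200675,  0.       ,  0.       ,  0.       ,  0.       ]), 'eye': array([-0.30229895,  0.6589364 ,  0.69659875]), 'rotation': array([[-0.56658628,  0.4159563 , -0.71130889],
       [-0.82366475, -0.26118503,  0.50334755],
       [ 0.02358735,  0.87106988,  0.4905924 ]])}
cap_top call [([0.422, 0.199, 0.169], 0.68), ([0.45, 0.074, 0.02], 0.65), ([0.488, 0.337, 0.033], 0.61), ([0.438, -0.061, 0.026], 0.6)]
cap_top call [([0.45, -0.073, 0.031], 0.77), ([0.433, 0.189, 0.174], 0.65), ([0.494, 0.325, 0.034], 0.49)]
cap call [([0.424, 0.202, 0.162], 0.77), ([0.49, 0.341, 0.033], 0.66), ([0.439, -0.058, 0.028], 0.61), ([0.397, 0.23, 0.017], 0.41)]
cap call [([0.491, 0.326, 0.0], 0.77), ([0.451, -0.066, 0.0], 0.68), ([0.43, 0.194, 0.137], 0.66)]
bottle call [([0.428, -0.203, 0.081], 0.9)]
bottle call [([0.434, 0.191, 0.006], 0.97), ([0.434, 0.194, 0.135], 0.75), ([0.442, -0.223, -0.002], 0.
[... 2105 characters left out ...]
_velocities': array([ 8.28498120e-05,  7.80048163e-04, -3.18826226e-04,  9.64199547e-04,
        3.35983492e-04, -1.18807877e-03,  9.70743353e-04]), 'tau': array([-2.11462525e-04, -5.20410347e+01, -1.24575049e-02, -2.44056630e+01,
       -5.66332473e-02,  1.13259559e-02,  4.32663808e-05]), 'ee_pos': array([ 0.14419756, -0.63378673,  0.21459565]), 'tcp_rot': array([[-9.75085367e-01, -5.13811463e-05,  2.21829943e-01],
       [-2.21829943e-01, -1.31744999e-05, -9.75085369e-01],
       [ 5.30235026e-05, -9.99999999e-01,  1.44838537e-06]]), 'wrist_force': array([ 0.50738046, -0.83521911,  0.02894337]), 'moment': array([ 0.03454767,  0.00563757, -0.01229342]), 'gripper_width': 0.09160444675419258}
```

View pics/scene0.png

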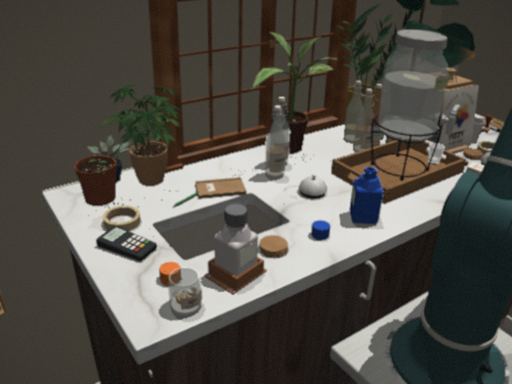

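View pics/top0.png

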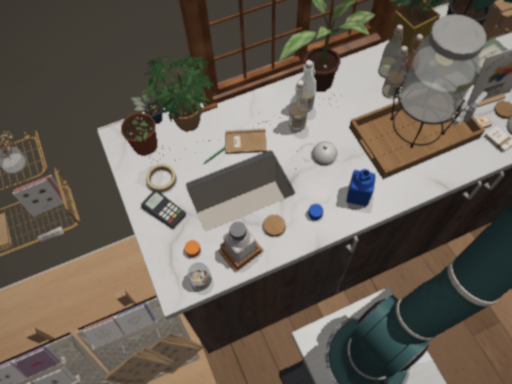

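```bash
cat > h.py <<'E'
from station import *
import cv2,numpy as np
def cloud(c,d):
    i=viewer.camera_info(c); h,w=d.shape
    u,v=np.meshgrid(np.arange(w,dtype=float),np.arange(h,dtype=float))
    n=cv2.undistortPoints(np.stack([u.ravel(),v.ravel()],1)[:,None],i["intrinsics"],i["dist_coeffs"])[:,0].reshape(h,w,2)
    P=np.stack([n[...,0]*d,-n[...,1]*d,-d],-1)@i["rotation"].T+i["eye"]
    P[d<=0]=np.nan; return P
def project(c,p):
    i=viewer.camera_info(c); q=(np.asarray(p)-i["eye"])@i["rotation"]*[1,-1,-1]
    return cv2.projectPoints(q.reshape(-1,1,3),np.zeros(3),np.zeros(3),i["intrinsics"],i["dist_coeffs"])[0][:,0]
E
python3 - <<'E'
from h import *
for c in("scene","top"):
    d=np.load(c+"0.npy");p=cv2.imread(f"pics/{c}0.png");P=cloud(c,d)
    near=np.hypot(P[...,0]-.432,P[...,1]-.193)<.04
    for lo,hi in((.165,.185),(.12,.134),(.03,.045)):
        m=near&(P[...,2]>lo)&(P[...,2]<hi) if lo>.1 else (np.hypot(P[...,0]-.432,P[...,1]-.193)<.07)&(P[...,2]>lo)&(P[...,2]<hi)
        Q=P[m]; ctr,r=cv2.minEnclosingCircle(Q[:,:2].astype(np.float32)); print(c,lo,len(Q),Q.mean(0).round(4),np.median(Q[:,2]),np.round(ctr,4),round(r,4),p[m].mean(0).round())
        if lo<.1: print(cv2.minAreaRect(Q[:,:2].astype(np.float32)))
    u,v=project(c,[.432,.193,.12])[0].astype(int)
    print(u,v)
    cv2.imwrite(f"pics/{c}crop.png",cv2.resize(p[max(v-60,0):v+90,max(u-80,0):u+80],None,fx=3,fy=3,interpolation=cv2.INTER_CUBIC))
a=cv2.imread("pics/scenecrop.png");b=cv2.imread("pics/topcrop.png");h=min(a.shape[0],b.shape[0])
cv2.imwrite("pics/crop.png",cv2.resize(np.hstack([a[:h],b[:h]]),None,fx=.8,fy=.8))
for n in("cap","service_bell"):
  for q in([.432,.193,.175],[.448,-.067,.032],[.494,.326,.032],[.446,-.225,.15]): print(q,project("scene",q)[0].round(),project("top",q)[0].round())
  break
E
```

```text
scene 0.165 255 [0.4298 0.1973 0.171 ] 0.171576767539515 [0.4324 0.1938] 0.0249 [101. 101. 101.]
scene 0.12 252 [0.4202 0.2026 0.1272] 0.12822506572486453 [0.4313 0.1966] 0.0286 [93. 95. 98.]
scene 0.03 481 [0.4092 0.2081 0.0371] 0.03736694054444756 [0.4295 0.1958] 0.0612 [54. 66. 84.]
((0.43305036425590515, 0.1958182007074356), (0.09381116926670074, 0.092250294983387), 14.799813270568848)
236 229
top 0.165 204 [0.431  0.1934 0.1704] 0.17021338175835343 [0.4319 0.1928] 0.024 [128. 128. 130.]
top 0.12 102 [0.418  0.1982 0.126 ] 0.12619164785877734 [0.4315 0.1941] 0.0298 [104. 105. 110.]
top 0.03 219 [0.4085 0.2028 0.037 ] 0.03655097008851538 [0.4304 0.1944] 0.0603 [ 62.  78. 101.]
((0.43122485280036926, 0.19300228357315063), (0.0912722647190094, 0.09008418768644333), 14.127485275268555)
238 235
[0.432, 0.193, 0.175] [236. 207.] [237. 227.]
[0.448, -0.067, 0.032] [321. 225.] [315. 209.]
[0.494, 0.326, 0.032] [169. 268.] [191. 247.]
[0.446, -0.225, 0.15] [372. 168.] [366. 172.]
```

View pics/crop.png

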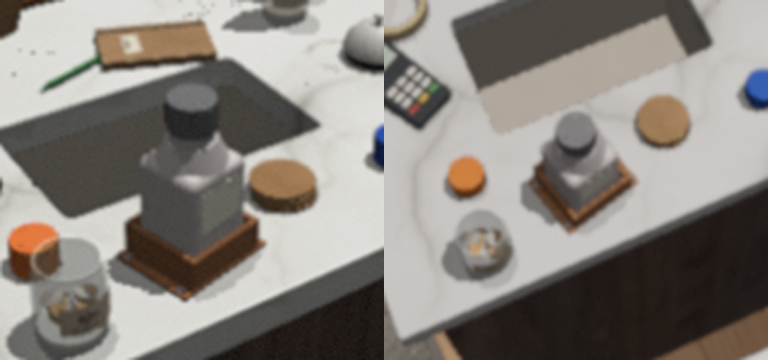

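```bash
python3 - <<'E'
from h import *
for c in("scene","top"):
    P=cloud(c,np.load(c+"0.npy")).reshape(-1,3);P=P[~np.isnan(P[:,0])]
    r=np.hypot(P[:,0],P[:,1]);a=np.degrees(np.arctan2(P[:,1],P[:,0]))
    for a0 in range(-80,60,20):
        print(c,a0,[(r0,round(float(P[m,2].max()),2)) for r0 in(.3,.4,.5,.6,.7,.8) if (m:=(a>=a0)&(a<a0+20)&(r>=r0)&(r<r0+.1)).any()])
def R(y): # jaw axis at yaw y
    z=np.array([np.cos(y),np.sin(y),0]);yy=np.array([0,0,-1.]);return np.stack([np.cross(yy,z),yy,z],1)
for deg in range(-180,180,20):
    q=solver.inverse_kinematics([.432,.1935,.145],R(np.radians(deg)))
    q2=solver.inverse_kinematics([.432,.1935,.35],R(np.radians(deg)))
    print(deg,None if q is None else np.round(q,2),None if q2 is None else np.round(q2,2))
E
```

```text
scene -80 [(0.8, 0.02)]
scene -60 [(0.4, 0.0), (0.5, 0.01), (0.6, 0.31), (0.7, 0.44), (0.8, 0.44)]
scene -40 [(0.3, 0.0), (0.4, 0.15), (0.5, 0.15), (0.6, 0.05), (0.7, 0.44), (0.8, 0.44)]
scene -20 [(0.3, 0.01), (0.4, 0.04), (0.5, 0.01), (0.6, 0.06), (0.7, 0.23), (0.8, 0.32)]
scene 0 [(0.3, 0.0), (0.4, 0.04), (0.5, 0.02), (0.6, 0.0), (0.7, 0.01), (0.8, 0.25)]
scene 20 [(0.3, 0.0), (0.4, 0.17), (0.5, 0.12), (0.6, 0.03), (0.7, 0.03), (0.8, 0.03)]
scene 40 [(0.4, 0.08), (0.5, 0.08), (0.6, 0.0), (0.7, 0.0)]
top -80 [(0.5, -0.93), (0.6, 0.01), (0.7, 0.01), (0.8, 0.03)]
top -60 [(0.4, 0.01), (0.5, 0.01), (0.6, 0.17), (0.7, 0.44), (0.8, 0.44)]
top -40 [(0.3, 0.01), (0.4, 0.15), (0.5, 0.15), (0.6, 0.06), (0.7, 0.44), (0.8, 0.44)]
top -20 [(0.3, 0.01), (0.4, 0.04), (0.5, 0.01), (0.6, 0.06), (0.7, 0.23), (0.8, 0.32)]
top 0 [(0.3, 0.01), (0.4, 0.11), (0.5, 0.02), (0.7, 0.02), (0.8, 0.25)]
top 20 [(0.3, 0.01), (0.4, 0.18), (0.5, 0.12), (0.6, 0.04), (0.7, 0.03), (0.8, 0.03)]
top 40 [(0.3, -0.93), (0.4, 0.08), (0.5, 0.08), (0.6, 0.01), (0.7, 0.0), (0.8, -0.29)]
-180 [ 0.51  0.69 -1.31  2.03  0.78  
[... 917 characters left out ...]
46  0.88 -0.56] [ 0.35  0.13 -0.91  1.8   0.11  1.27 -0.23]
40 [ 0.33  0.47 -0.99  2.04  0.5   0.9  -0.25] [ 0.35  0.13 -0.91  1.8   0.11  1.27  0.12]
60 [ 0.39  0.52 -1.09  2.04  0.58  0.93  0.04] [ 0.35  0.13 -0.91  1.8   0.11  1.27  0.46]
80 [ 0.43  0.56 -1.15  2.04  0.63  0.96  0.34] [ 0.35  0.13 -0.91  1.8   0.11  1.27  0.81]
100 [ 0.43  0.57 -1.16  2.04  0.64  0.97  0.68] [ 0.55  0.19 -1.16  1.79  0.18  1.28  1.09]
120 [ 0.39  0.52 -1.1   2.04  0.58  0.94  1.08] [ 0.64  0.25 -1.3   1.79  0.25  1.29  1.38]
140 [ 0.51  0.69 -1.31  2.03  0.78  1.06  1.26] [ 0.64  0.25 -1.3   1.79  0.25  1.29  1.73]
160 [ 0.51  0.69 -1.31  2.03  0.78  1.06  1.61] [ 0.64  0.25 -1.3   1.79  0.25  1.29  2.08]
```

```bash
cat >> h.py <<'E'
def R(y): # tool down, jaw axis at yaw y
    z=np.array([np.cos(y),np.sin(y),0]);yy=np.array([0,0,-1.]);return np.stack([np.cross(yy,z),yy,z],1)
def show(tag=""):
    s=env.sense(); z=s["tcp_rot"][:,2]
    print(tag,"t",round(s["t"],2),"p",np.round(s["ee_pos"],4),"yaw",round(np.degrees(np.arctan2(z[1],z[0])),1),"F",np.round(s["wrist_force"],1),"M",np.round(s["moment"],2),"w",round(s["gripper_width"],4),"q",np.round(s["joint_positions"],2))
    return s
C=np.array([.432,.1935]); Y0=np.radians(-66)
E
python3 - <<'E'
from h import *
a=np.arctan2(-.634,.144); q0=env.sense()["joint_positions"]
q=solver.inverse_kinematics([.473*np.cos(a),.473*np.sin(a),.33],R(a)); print(q)
q=np.array(q); assert abs(q[2])<.3
q[6]-=1.57; env.goto_joints(q); show()
q[0]-=np.arctan2(C[1],C[0])-a; env.goto_joints(q); show()
env.reach([*C,.22],R(Y0)); show()
for c in("scene","top"):
    p,d=viewer.read_camera(c); cv2.imwrite(f"pics/{c}1.png",p[:,:,::-1])
a=cv2.imread("pics/scene1.png")[130:330,140:370];b=cv2.imread("pics/top1.png")[150:350,130:360]
cv2.imwrite("pics/pair1.png",cv2.resize(np.hstack([a,b]),None,fx=1.7,fy=1.7))
E
```

```text
[ 1.30489851e+00  5.81182356e-02 -2.95301905e-02  1.87135509e+00
  1.83156889e-03  1.21214516e+00 -7.26808328e-02]
 t 2.91 p [ 0.1048 -0.4615  0.3299] yaw -167.1 F [ 0.3 -0.2 -0.7] M [ 0.06 -0.03  0.01] w 0.0915 q [ 1.3   0.06 -0.03  1.87  0.    1.21 -1.64]
 t 5.5 p [0.4321 0.1925 0.33  ] yaw -65.9 F [-0.5  0.3  0.9] M [-0.04  0.01  0.01] w 0.0918 q [-0.46  0.06 -0.03  1.87  0.    1.21 -1.64]
 t 6.02 p [0.4328 0.1933 0.2207] yaw -66.1 F [0.  0.5 0.4] M [ 0.02 -0.02  0.02] w 0.0918 q [-0.46  0.16 -0.03  2.01  0.01  0.96 -1.65]
```

View pics/pair1.png

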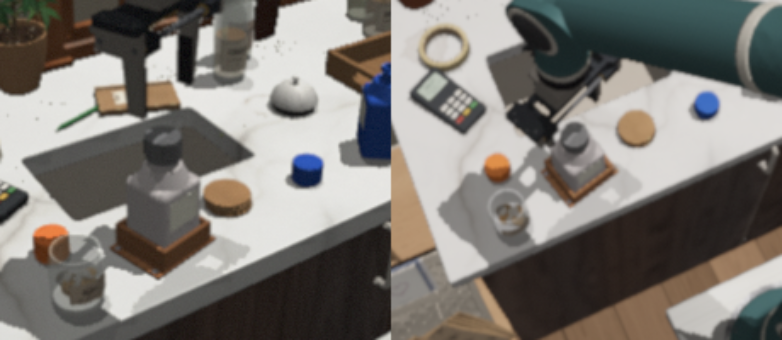

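```bash
python3 - <<'E'
from h import *
env.movel([*C,.145],R(Y0),rate=.1); show("down")
effector.grasp(45); show("grasp")
env.pause(.2); show()
for c in("scene","top"):
    p,d=viewer.read_camera(c); cv2.imwrite(f"pics/{c}2.png",p[:,:,::-1])
a=cv2.imread("pics/scene2.png")[150:300,160:310];b=cv2.imread("pics/top2.png")[170:320,160:310]
cv2.imwrite("pics/pair2.png",cv2.resize(np.hstack([a,b]),None,fx=2.6,fy=2.6))
E
```

```text
down t 7.02 p [0.4325 0.1937 0.1455] yaw -66.0 F [-0.7 -0.2 -0.2] M [-0.03  0.02  0.01] w 0.0918 q [-0.46  0.27 -0.03  2.08  0.01  0.79 -1.65]
grasp t 7.79 p [0.4322 0.1931 0.145 ] yaw -66.0 F [ 0.2 -1.5  0.6] M [-0.39 -0.16  0.07] w 0.0447 q [-0.46  0.27 -0.03  2.09  0.01  0.79 -1.65]
 t 7.99 p [0.4321 0.1932 0.145 ] yaw -66.0 F [ 1.5 -2.1  0.6] M [-0.47 -0.19 -0.01] w 0.0448 q [-0.46  0.27 -0.03  2.09  0.01  0.79 -1.66]
```

View pics/pair2.png

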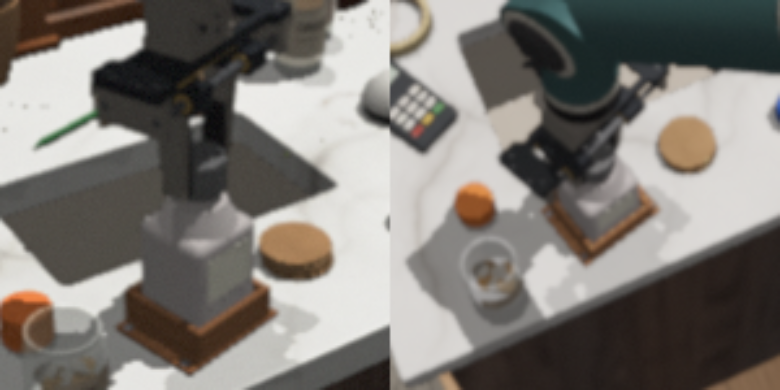

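Pair view: fingers hold the dark-grey cap (scene crop ≈(205,170)), bottle upright in the holder. Now push down in steps and watch the force.

```bash
python3 - <<'E'
from h import *
for dz in (.003,.006,.0075):
    env.movel([*C,.145-dz],R(Y0),rate=.03); env.pause(.1); s=show(f"{dz}")
    if s["wrist_force"][2]>30: break
E
```

```text
0.003 t 8.44 p [0.4323 0.1934 0.1426] yaw -66.0 F [-0.  -3.   7.3] M [-0.76  0.15  0.01] w 0.0449 q [-0.46  0.27 -0.03  2.09  0.01  0.78 -1.66]
0.006 t 8.79 p [0.4324 0.1934 0.1398] yaw -66.0 F [-1.4 -4.1  9.8] M [-0.89  0.28 -0.06] w 0.045 q [-0.46  0.28 -0.03  2.09  0.01  0.78 -1.66]
0.0075 t 9.14 p [0.4324 0.1934 0.1385] yaw -66.0 F [-1.7 -4.   9.7] M [-0.86  0.42 -0.01] w 0.0451 q [-0.46  0.28 -0.03  2.09  0.01  0.77 -1.66]
```

```bash
python3 - <<'E'
from h import *
effector.grasp(58); show("sq")
for dz in (.009,.0105):
    env.movel([*C,.145-dz],R(Y0),rate=.03); env.pause(.15); s=show(f"{dz}")
    if s["wrist_force"][2]>15.5: break
E
```

```text
sq t 9.36 p [0.4324 0.1934 0.1385] yaw -66.0 F [-1.9 -4.1 11.1] M [-0.88  0.35  0.09] w 0.0446 q [-0.46  0.28 -0.03  2.09  0.01  0.77 -1.66]
0.009 t 9.76 p [0.4324 0.1934 0.1372] yaw -66.0 F [-2.1 -3.8 11.5] M [-0.89  0.44  0.03] w 0.0447 q [-0.46  0.28 -0.03  2.09  0.01  0.77 -1.66]
0.0105 t 10.16 p [0.4324 0.1934 0.1359] yaw -66.0 F [-1.9 -4.5 14.8] M [-1.06  0.62  0.07] w 0.0446 q [-0.46  0.28 -0.03  2.09  0.01  0.77 -1.66]
```

```bash
python3 - <<'E'
from h import *
for k in range(8,67,8):
    env.reach([*C,.145-.0100],R(Y0+np.radians(k))); s=show(f"{k}")
    if abs(s["moment"][2])>2.5 or abs(s["wrist_force"]).max()>35: print("stop");break
E
```

```text
8 t 10.41 p [0.4328 0.194  0.1365] yaw -58.0 F [-1.9 -2.8 12.2] M [-0.71  0.41  0.06] w 0.0445 q [-0.44  0.28 -0.06  2.09  0.02  0.77 -1.53]
16 t 10.66 p [0.4331 0.1943 0.1366] yaw -50.0 F [-1.7 -2.2 12.1] M [-0.56  0.31  0.06] w 0.0448 q [-0.42  0.28 -0.08  2.09  0.03  0.77 -1.4 ]
24 t 10.91 p [0.4331 0.1944 0.1366] yaw -42.0 F [-0.8 -2.4 12.1] M [-0.49  0.24  0.02] w 0.0447 q [-0.4   0.29 -0.11  2.09  0.04  0.77 -1.27]
32 t 11.16 p [0.433  0.1944 0.1366] yaw -34.0 F [-0.8 -1.7 12.8] M [-0.54  0.32  0.12] w 0.0448 q [-0.37  0.29 -0.14  2.09  0.06  0.77 -1.14]
40 t 11.41 p [0.4328 0.1944 0.1365] yaw -26.0 F [-2.6 -1.1 12.3] M [-0.5   0.37  0.07] w 0.0447 q [-0.35  0.29 -0.16  2.08  0.07  0.77 -1.01]
48 t 11.66 p [0.4328 0.1945 0.1365] yaw -18.0 F [-2.  -1.8 12.1] M [-0.45  0.35  0.15] w 0.0445 q [-0.33  0.29 -0.19  2.08  0.08  0.77 -0.88]
56 t 11.91 p [0.4328 0.1945 0.1365] yaw -10.0 F [-1.7 -1.1 12.2] M [-0.45  0.35  0.08] w 0.0445 q [-0.31  0.29 -0.22  2.08  0.09  0.77 -0.75]
64 t 12.16 p [0.4329 0.1945 0.1365] yaw -2.0 F [-2.5 -2.1 13.2] M [-0.42  0.33  0.08] w 0.0444 q [-0.28  0.3  -0.24  2.08  0.1   0.77 -0.62]
```

```bash
python3 - <<'E'
from h import *
c=env.sense()["ee_pos"][:2]; Rf=R(Y0+np.radians(64))
for z in (.141,.146,.150,.155,.165):
    env.movel([*c,z],Rf,rate=.05); env.pause(.05); s=show(f"{z}")
    if s["wrist_force"][2]<-6: print("stop"); break
else:
    env.movel([*c,.209],Rf,rate=.05); env.pause(.2); show("end")
for cam in("scene","top"):
    p,d=viewer.read_camera(cam); cv2.imwrite(f"pics/{cam}3.png",p[:,:,::-1]); np.save(f"{cam}3.npy",d)
    for n in("cap","bottle","mouth"): print(cam,n,[(np.round(r["at"],3).tolist(),round(r["score"],2)) for r in tip_of(cam,n)])
a=cv2.imread("pics/scene3.png")[150:300,160:310];b=cv2.imread("pics/top3.png")[170:320,160:310]
cv2.imwrite("pics/pair3.png",cv2.resize(np.hstack([a,b]),None,fx=2.6,fy=2.6))
E
```

```text
0.141 t 12.48 p [0.4329 0.1946 0.1418] yaw -2.0 F [-1.9 -3.9  8.5] M [-0.7   0.28  0.01] w 0.0449 q [-0.28  0.29 -0.24  2.07  0.1   0.79 -0.62]
0.146 t 12.78 p [0.4326 0.1945 0.1459] yaw -2.0 F [-0.1 -1.9  3.4] M [-0.47  0.14 -0.01] w 0.0447 q [-0.28  0.28 -0.24  2.07  0.09  0.8  -0.62]
0.15 t 13.08 p [0.4326 0.1945 0.1498] yaw -2.0 F [-1.  -0.9 -1.1] M [-0.27  0.06 -0.01] w 0.0446 q [-0.28  0.28 -0.24  2.07  0.09  0.81 -0.61]
0.155 t 13.38 p [0.4334 0.1951 0.1555] yaw -2.0 F [ 0.1 -0.1  1.4] M [ 0.01 -0.1   0.02] w 0.0447 q [-0.28  0.27 -0.25  2.06  0.09  0.82 -0.61]
0.165 t 13.78 p [0.4329 0.1945 0.1651] yaw -2.0 F [-0.1  0.3 -1.5] M [-0.06 -0.1  -0.01] w 0.0445 q [-0.28  0.25 -0.25  2.05  0.08  0.84 -0.61]
end t 15.02 p [0.4327 0.1945 0.2087] yaw -2.0 F [ 0.4  0.3 -1.3] M [-0.04 -0.09 -0.03] w 0.0446 q [-0.27  0.2  -0.25  2.01  0.06  0.94 -0.58]
scene cap [([0.436, 0.198, 0.202], 0.84), ([0.448, -0.068, 0.002], 0.81), ([0.492, 0.325, 0.002], 0.66)]
scene bottle [([0.445, -0.22, -0.0], 0.94), ([0.432, 0.192, 0.005], 0.7)]
scene mouth [([0.444, -0.223, 0.147], 0.65), ([0.43, 0.193, 0.15], 0.56)]
top cap [([0.446, -0.069, -0.0], 0.58), ([0.49, 0.327, 0.002], 0.49)]
top bottle [([0.43, 0.186, 0.01], 0.81), ([0.463, 0.067, 0.002], 0.72), ([0.446, -0.228, -0.005], 0.55)]
top mouth [([0.435, 0.198, 0.151], 0.89)]
```

View pics/pair3.png

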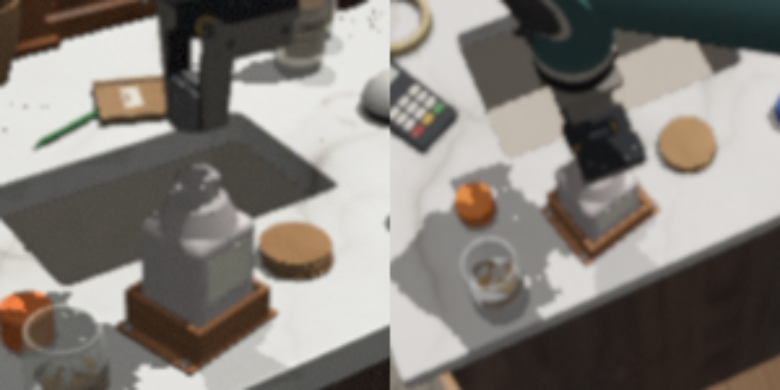

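Cap held between the fingers (scene crop ≈(185,100)), neck with lugs open at (203,180), bottle upright. A quick check of the cap's height and tilt:

```bash
python3 - <<'E'
from h import *
P=cloud("scene",np.load("scene3.npy"));p=cv2.imread("pics/scene3.png")
m=(np.hypot(P[...,0]-.4327,P[...,1]-.1945)<.03)&(P[...,2]>.19)&(P[...,2]<.25)
v,u=np.where(m)
for c in np.unique(u): print(c,[round(float(x),4) for x in (P[v[u==c],c,2].min(),P[v[u==c],c,2].max())],(u==c).sum(),P[v[u==c],c,:2].mean(0).round(3))
cv2.imwrite("pics/z3.png",cv2.resize(p[150:240,200:270],None,fx=6,fy=6,interpolation=cv2.INTER_CUBIC))
q=P[...,2][(np.hypot(P[...,0]-.432,P[...,1]-.1935)<.016)&(P[...,2]<.18)&(P[...,2]>.135)];print(q.max(),np.median(q))
show()
E
```

```text
223 [0.2117, 0.2294] 11 [0.444 0.217]
224 [0.2073, 0.2483] 25 [0.446 0.213]
225 [0.2058, 0.25] 26 [0.444 0.212]
226 [0.2048, 0.2479] 27 [0.44  0.212]
227 [0.2068, 0.2496] 28 [0.44 0.21]
228 [0.2034, 0.2486] 29 [0.439 0.209]
229 [0.2061, 0.2467] 27 [0.435 0.209]
230 [0.2061, 0.2475] 29 [0.435 0.206]
231 [0.2042, 0.2491] 30 [0.434 0.205]
232 [0.2059, 0.2486] 31 [0.433 0.202]
233 [0.2041, 0.2479] 31 [0.433 0.2  ]
234 [0.2052, 0.2352] 23 [0.423 0.204]
235 [0.2028, 0.235] 23 [0.423 0.202]
236 [0.204, 0.25] 20 [0.411 0.207]
237 [0.2052, 0.2498] 17 [0.409 0.206]
238 [0.2134, 0.2363] 5 [0.406 0.206]
241 [0.2093, 0.2093] 1 [0.405 0.199]
244 [0.21, 0.21] 1 [0.405 0.192]
0.15559148196998107 0.14822367837405825
 t 15.42 p [0.4329 0.1945 0.209 ] yaw -2.0 F [ 0.9 -0.3 -0.5] M [-0.05 -0.1  -0.02] w 0.0452 q [-0.27  0.19 -0.25  2.01  0.06  0.94 -0.58]
```

View pics/z3.png

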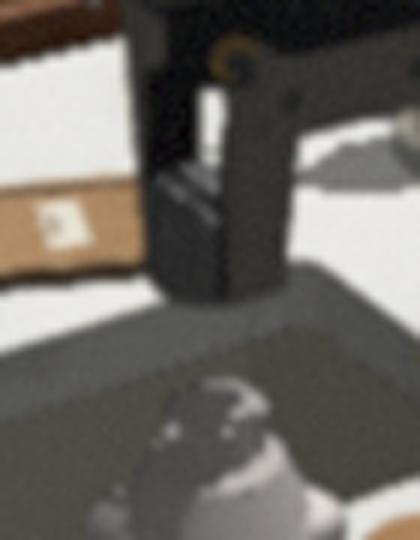

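```bash
python3 -c "
from h import *
print(workorder.finish_job()); show()"
```

```text
the job is handed in; nothing more can be done
None
the job is handed in; nothing more can be done
```

The white bottle is open, and the arm is still holding its grey cap level, about 5 cm above the mouth. I handed the job in at about 15.4 s of the 32 s allowed.

- **What I did:** I gripped the cap from above and pushed it down about 9 mm, which took 12–15 N at the wrist. I then turned it 64° counter-clockwise with almost no resisting torque and lifted it straight off.
- **Cap:** its lower edge measured about z = 0.204 all the way across, against the mouth at about 0.153, so it is level and about 51 mm clear. The gripper opening stayed near 45 mm, which is the cap still in hand.
- **Surroundings:** the pictures show the bottle upright in its holder with the neck open. The jar, the coasters and the look-alike caps look unmoved. I did not re-measure the bystanders, and the bell was mostly outside the last close-up.
- **Checks that disagreed:** during the push the force rose less than the spring figures predicted, possibly because the cap slipped slightly in the grip. I tightened the grip from 45 N to 58 N and pushed about 3 mm further before turning. After the lift, the top camera's network did not report the cap, which the gripper hides from above. The scene camera put it at z = 0.202, which agrees.

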